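Swap the rock core in the machine vise and clamp the new one

TASK

Take the dark tested core out of the open vise and stand it in the crate cell that has the blue disc on its floor. Then stand the sand-coloured core from the crate upright on the vise bed, midway along the width of the jaws, and crank the red handle clockwise until both jaws hold it firmly, and let go. Set the cores down rather than dropping them, and leave the reddish core, the white jar, the funnel and the brush where they are.

Things in the scene. Friction and masses are not known exactly. Their poses are not given: they have to be found in the camera images.
- vise: Blue machine vise with a bright steel bed, fixed to the counter. Flange 260 x 140 mm, bed 250 x 100 mm, bed top 90 mm above the counter, jaws 100 mm wide (along y) and 40 mm high (tops 130 mm above the counter). Origin: centre of the underside, at counter height. x runs along the screw from the crank end to the fixed jaw, y across the jaws, z up.
- jaw: Moving jaw, blue with a steel face, slides along the vise's x towards the fixed jaw. Its origin coincides with the vise's origin when fully open (80 mm gap) and moves +x by 20 mm for each clockwise turn of the crank. Its clamping face lies at x = -30 mm in its own frame, from z = 90 to 130 mm.
- fixed_jaw: Fixed jaw at the +x end of the vise. Its frame is the vise's frame; its clamping face lies at x = +50 mm, z = 90 to 130 mm.
- moving_face (a point): Foot of the moving jaw's clamping face, at mid width, at bed height. Axes as the vise.
- fixed_face (a point): Foot of the fixed jaw's clamping face, at mid width, at bed height. The gap between the faces is 56 to 71 mm at the start. Axes as the vise.
- crank (a joint): Angle of the crank handle, rad, 0 to 17. At 0 (and each 2 pi) the crank arm points straight up; it grows when turned clockwise as seen from the crank end (a right-hand turn about the vise's +x: from up it goes towards the vise's -y), and that closes the jaw, 20 mm a turn. It starts at 3.0 to 7.4. Turning takes about 5 N at the grip; the screw holds where it is left.
- crank_axis (a point): Point on the crank's turning axis, level with the middle of the red grip: 195 mm from the vise's origin on its -x side, 74 mm above the counter. Axes as the vise.
- crank_grip (a point): Middle of the red crank grip, a round sleeve 16 mm in diameter and 60 mm long that spins freely on a pin parallel to the screw, 42 mm from the turning axis; the flat crank arm is at its vise-side end, 37 mm from this point. It stays at the same place along the screw. Its x axis is the vise's x.
- crate: Yellow plastic crate, fixed, 76 x 216 x 50 mm, walls 5 mm, floor 5 mm thick, with three cells in a row along its y (centres at y = -70, 0, +70 mm), each about 65 x 65 mm. Origin: centre of the underside.
- cell_disc: Blue marking disc, 52 mm in diameter and 1.5 mm thick, centred on the floor of the empty cell (a core stands through it on the 5 mm floor). Origin: centre of its underside.
- tested_core: Dark grey cylindrical rock core, 38 mm in diameter, 90 mm tall, about 0.25 kg, standing loose between the open jaws at the start. Origin: centre of its lower end, z up its axis.
- fresh_core: Sand-coloured cylindrical rock core, 38 mm in diameter, 90 mm tall, about 0.25 kg, standing in a crate cell at the start. Origin: centre of its lower end, z up its axis.
- spare_core: Reddish rock core of the same size, standing in another crate cell; a bystander. Origin: centre of its lower end.
- white_jar: White plastic jar, 72 mm in diameter, 130 mm tall; a bystander. Origin: centre of its underside.
- funnel: Red funnel standing mouth down, 110 mm in diameter, 115 mm tall; a bystander. Origin: centre of its underside.
- brush: Brush with a wooden handle lying on the counter; a bystander. Its handle lies along its x.
Things that resemble listed ones, but are neither listed nor needed, are in the scene too. Of the things like the tested_core, leave any that is purple; of the rest the smaller one is meant.

How it is judged:
On the way, in this order (a step that is already met when the one before it is completed fails the run):
1. the dark core stands released in the crate cell with the blue disc (horizontal distance between tested_core and cell_disc below 0.022 m and z of tested_core in the frame of crate below 0.012 m and angle between tested_core's own z axis and vertical below 0.1 rad and contact force between tested_core and the fingers below 0.1 N and linear speed of tested_core below 0.02 m/s), for 0.2 s.
2. the sand-coloured core stands upright on the vise bed between the jaws, released (z of fresh_core in the frame of vise between 0.085 and 0.095 m and angle between fresh_core's own z axis and vertical below 0.1 rad and y of fresh_core in the frame of vise between -0.02 and 0.02 m and x of fresh_core in the frame of vise between -0.02 and 0.036 m and contact force between fresh_core and the fingers below 0.1 N and linear speed of fresh_core below 0.02 m/s), for 0.2 s.
3. the jaws grip the sand-coloured core (z of fresh_core in the frame of vise between 0.085 and 0.095 m and angle between fresh_core's own z axis and vertical below 0.1 rad and y of fresh_core in the frame of vise between -0.02 and 0.02 m and x of fresh_core in the frame of vise between -0.02 and 0.036 m and contact force between fresh_core and jaw above 8 N and contact force between fresh_core and fixed_jaw above 8 N), for 0.2 s.
At the end, for the whole second after the job is handed in: Sand-coloured core upright (0.1 rad) on the vise bed, within 20 mm of mid jaw width, each jaw pressing it with over 8 N; dark core upright on the floor of the disc cell, within 22 mm of the disc centre; both released and at rest (all of step 1 and all of step 3 and contact force between fresh_core and the fingers below 0.1 N and linear speed of fresh_core below 0.02 m/s); the robot touches nothing.
It fails at once if the reddish core is moved by more than 15 mm or tipped (distance of spare_core from where it was at the start of the episode above 0.015 m or angle between spare_core's own z axis and vertical above 0.3 rad).
It fails at once if the jar, the funnel or the brush is moved by more than 20 mm (distance of any of white_jar, funnel, brush from where it was at the start of the episode above 0.02 m).
It fails at once if a core is dropped from more than about 20 mm: it moves faster than 0.6 m/s while out of the fingers ((contact force between fresh_core and the fingers below 0.05 N and linear speed of fresh_core above 0.6 m/s) or (contact force between tested_core and the fingers below 0.05 N and linear speed of tested_core above 0.6 m/s)).
It also fails if it takes over 67 s, if anything falls off the work surface, if the arm or the gripper's body presses on something with over 40 N, if the wrist force passes 120 N, or if a joint passes its speed limit or range.

ROBOT

A 7-joint arm with a two-finger parallel gripper is mounted at the origin on the work surface. World frame = base frame: x ahead of the robot, y to its left, z up, the work surface at z = 0. Lengths are in m, angles in rad, forces in N, time in s.
With the tool pointing down it reaches from about 0.4 to 0.85 m from the base axis. Payload 10.4 kg.
Tool frame: the origin (TCP) lies midway between the tips of the shut fingers; the grasp point (between the pads) lies r.grip_point_offset behind it (r.grip_point_offset is the distance from the TCP to the grasp point, in m); z points along the fingers, y is the line along which they close (so a half turn about z gives the same grasp; the last joint's range is limited). The gripper opens to 87 mm and grips with 3 to 60 N. Pads are 19 mm wide; open, the fingers measure 117 mm over their backs; the gripper's body (75 mm by 190 mm) begins 51 mm behind the grasp point.
Start: joints at [1.284, 0.332, -0.065, 1.46, 0.022, 1.35, -0.088], TCP at [0.163, -0.603, 0.223] pointing down, gripper open.
Joint ranges: [-2.6, 2.6], [-0.5, 2.12], [-1.47, 1.34], [0.16, 2.42], [-1.27, 4.41], [0.06, 2.06], [-2.6, 2.6]. Speed limits (rad/s): [2.22, 2.22, 2.79, 2.79, 3.14, 3.14, 3.14].

INTERFACE

Orientations are given as a unit quaternion [x, y, z, w].
In Python, from bench import r gives the robot as it stands.
- The arm moves only by the tool play_rows, never from a script. Its arguments are lists of equal length, an entry for each row: "claw": the closure, from 0 (fully open) to 1 (shut); "delta_pos": the shift along the tool's x, y, z scaled (see below), a list of three; "delta_rot": the turn, a rotation vector about the tool's x, y, z scaled (see below), a list of three. A call has 1 to 8 rows; each row shifts and turns the commanded pose from where the row before left it, along the tool's axes as they then stand; what a row does not reach is not made up. The controller multiplies each number of a shift by 200 mm and each number of a turn by pi rad. A row lasts 1/10 s, in which the tool goes at most 50 mm and 8.59 degrees, less where a joint would pass 70% of its speed; a pose out of reach is approached as far as the arm can. A call with a number of a shift or a turn outside -1 to 1 is refused whole. A call with a gripper value outside its range is refused whole. The fingers move at their own pace and stop on an object; "squeeze" is the grip in N (left out, the last holds). Time passes only in rows, so rows that do not move let the fingers close. It gives the time, the measured TCP pose, the force, the opening and the grip force at its end, in the units of the state.
- r.read_state(): the state, without advancing time (a new reading comes with each control period).
- r.camera(name): name is "scene" or "top" or "wrist"; returns a dict with "pixels" (480x640x3 uint8, red, green, blue), "camera_matrix" (3x3 intrinsics, pixels), "cam_to_world" (4x4, takes a point from camera to world coordinates); the wrist camera has in their place "hand_eye" (4x4, takes a point from camera to tool coordinates, whose origin is the TCP and whose axes are the flange's). Camera axes: x right, y up, looking along -z (the intrinsics and any distortion apply to the point x, -y, -z); pixel columns grow to the right and rows downward; lengths in m; the calibration is good to about 2 mm. The wrist camera is an equidistant fisheye: a pixel r from the principal point sees the ray r / f radians off the axis. A picture is of the moment at which its call begins: read the wrist's pose just before it. There is no depth.
- r.close_job(): hands the job in; it is judged then, once.
The state is a dict: "time": time; "joint_positions": joint angles; "joint_vel": joint speeds; "joint_torque": joint torques, N m; "ee_pos": TCP position; "eef_rot": TCP orientation; "ft_force": force on the tool from outside, world axes, zero at the start; "torque": the same for the moment, N m; "width": finger opening in m; "grip_force": force on a finger pad.
Only numpy, scipy, OpenCV 4.12 (cv2) and the standard library are available. Lean on these libraries where they do the work, as an engineer would, in place of code of your own. Each camera call takes 0.05 s, during which the arm holds its last target. There are 200 camera calls.

## Working session

There is one attempt and no reset: what is moved stays moved. The work goes in short steps, Python scripts to look and compute and a tool call to move; the robot and the scene stay as the last step left them, time stands still between calls to the robot, and variables do not carry over. Pictures are saved under pics/ and viewed, at most 10 in all, crops included, and the job is handed in when it is done.

Besides the shell and the picture viewer there is one more tool, called as name(argument=value, ...), one argument or row to a line, values as JSON. play_rows: Moves the arm, as the interface text tells. Shifts and turns lie within -1 to 1; 1 stands for 200 mm of shift or pi rad of turn. Its arguments: {"type":"object","properties":{"claw":{"type":"array"},"delta_pos":{"type":"array"},"delta_rot":{"type":"array"},"squeeze":{"type":"number"}},"required":["claw","delta_pos","delta_rot"]}

```bash
mkdir -p pics; ls; python3 - <<'E'
from bench import r
import cv2,numpy as np
s=r.read_state();print(s, r.grip_point_offset)
for n in("scene","top"):
    c=r.camera(n);cv2.imwrite(f"pics/{n}0.png",c["pixels"][...,::-1]);print(n,c["camera_matrix"].tolist(),np.round(c["cam_to_world"],4).tolist())
c=r.camera("wrist");print({k:np.round(v,4).tolist() for k,v in c.items() if k!="pixels"})
E
```

```text
pics
{'time': 0.0, 'joint_positions': array([ 1.28440905,  0.33285357, -0.06472418,  1.46094688,  0.0215926 ,
        1.34986942, -0.08846662]), 'joint_vel': array([ 4.07543334e-04,  2.41866437e-04,  4.42019196e-04,  9.30005966e-05,
        1.55262952e-04, -3.42559053e-04,  1.27872763e-04]), 'joint_torque': array([ 2.38829507e-04, -6.23245811e+01,  2.50645448e-02, -3.89894629e+01,
       -6.12170063e-02,  3.96849413e-02,  1.75347927e-04]), 'ee_pos': array([ 0.16287392, -0.6030106 ,  0.22176276]), 'eef_rot': array([ 9.91309419e-01,  1.31549070e-01, -1.14875096e-04, -6.81351683e-04]), 'ft_force': array([0.31819465, 0.54547749, 0.2946455 ]), 'torque': array([-0.04818046,  0.03112439,  0.03964557]), 'grip_force': 0.0, 'width': 0.08698374436685646} 0.0187
scene [[436.054055707492, 0.0, 314.8022783597988], [0.0, 436.054055707492, 242.57407619134796], [0.0, 0.0, 1.0]] [[0.7359, -0.442, 0.5129, 1.0179], [0.677, 0.4815, -0.5565, -0.4578], [-0.001, 0.7568, 0.6536, 0.6776], [0.0, 0.0, 0.0, 1.0]]
top [[529.327649926405, 0.0, 318.01997401111356], [0.0, 529.327649926405, 244.12939436074825], [0.0, 0.0, 1.0]] [[-0.0041, 0.9856, -0.1693, 0.4061], [-1.0, -0.0025, 0.0095, 0.0261], [0.0089, 0.1694, 0.9855, 1.0735], [0.0, 0.0, 0.0, 1.0]]
{'camera_matrix': [[371.6483, 0.0, 314.6956], [0.0, 371.6483, 232.1152], [0.0, 0.0, 1.0]], 'hand_eye': [[0.0002, 0.9656, 0.2602, 0.0716], [1.0, -0.0004, 0.0008, 0.0001], [0.0008, 0.2602, -0.9656, -0.1607], [0.0, 0.0, 0.0, 1.0]]}
```

View pics/top0.png

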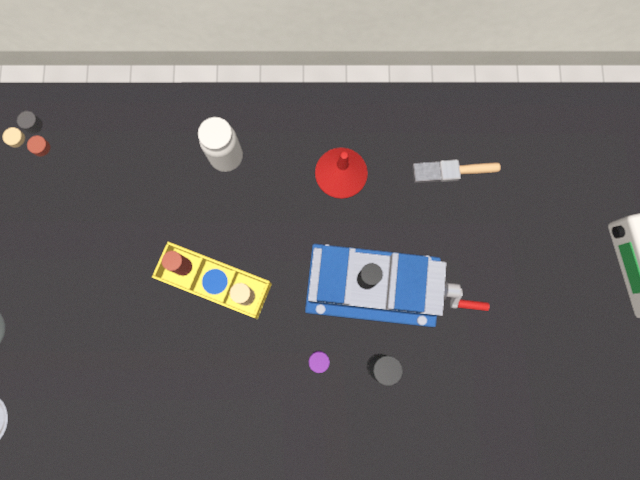

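View pics/scene0.png

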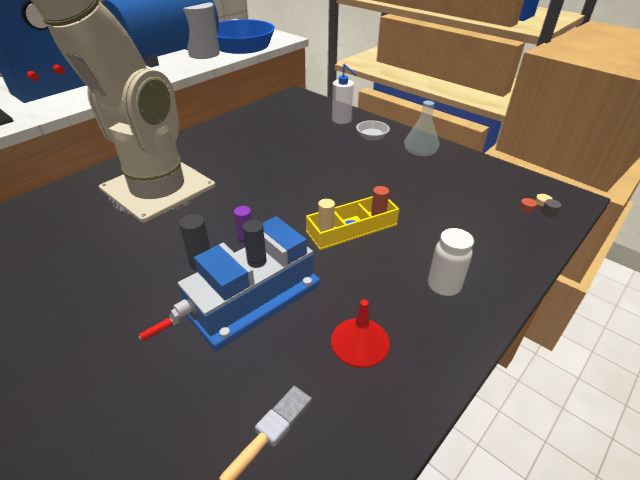

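The dark candidates in the top view are the one in the vise (372,274), the wide one on the counter (388,371), the purple one (319,362) and a small one far off at (27,121). The one between the jaws is neither purple nor the wide one, so it fits the description. I'll confirm this in an enlarged crop.

```bash
cat > h.py <<'E'
import cv2,numpy as np
from bench import r
def ray(c,uv):
    K=c["camera_matrix"];T=c["cam_to_world"]
    d=np.array([(uv[0]-K[0,2])/K[0,0],-(uv[1]-K[1,2])/K[1,1],-1.]);return T[:3,3],T[:3,:3]@d
def at(c,uv,z):
    o,d=ray(c,uv);return (o+d*(z-o[2])/d[2])[:2]
def proj(c,P):
    T=c["cam_to_world"];K=c["camera_matrix"];p=(np.asarray(P)-T[:3,3])@T[:3,:3]
    return np.array([K[0,2]+K[0,0]*p[...,0]/-p[...,2],K[1,2]+K[1,1]*p[...,1]/p[...,2]]).T
def tri(a,ua,b,ub):
    o1,d1=ray(a,ua);o2,d2=ray(b,ub)
    t=np.linalg.lstsq(np.stack([d1,-d2],1),o2-o1,rcond=None)[0]
    p,q=o1+d1*t[0],o2+d2*t[1];return (p+q)/2,np.linalg.norm(p-q)
def crop(img,x,y,w,h,k,name):
    cv2.imwrite(name,cv2.resize(img[y:y+h,x:x+w,::-1],None,fx=k,fy=k,interpolation=cv2.INTER_CUBIC))
E
python3 - <<'E'
from h import *
t=r.camera("top");s=r.camera("scene")
crop(t["pixels"],300,237,200,150,4,"pics/topv.png");crop(s["pixels"],130,195,200,150,4,"pics/scv.png")
E
```

```text
(no output)
```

View pics/topv.png

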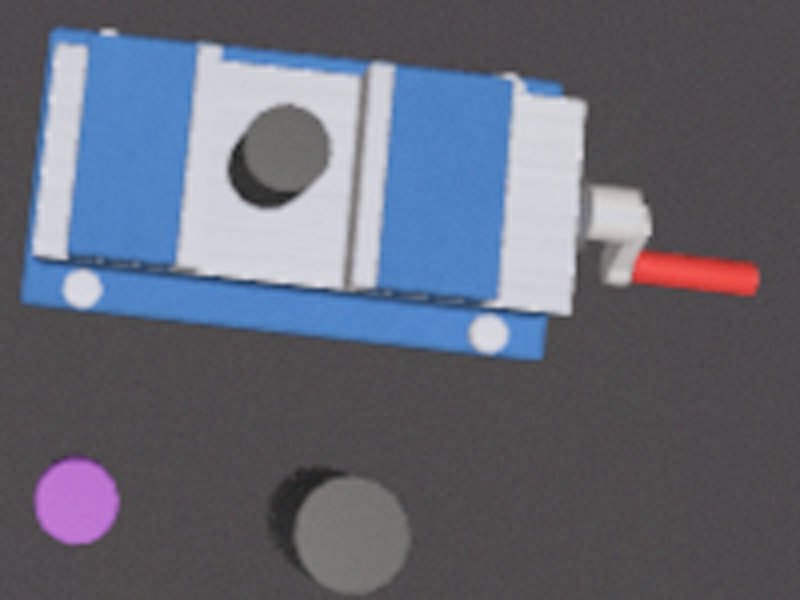

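View pics/scv.png

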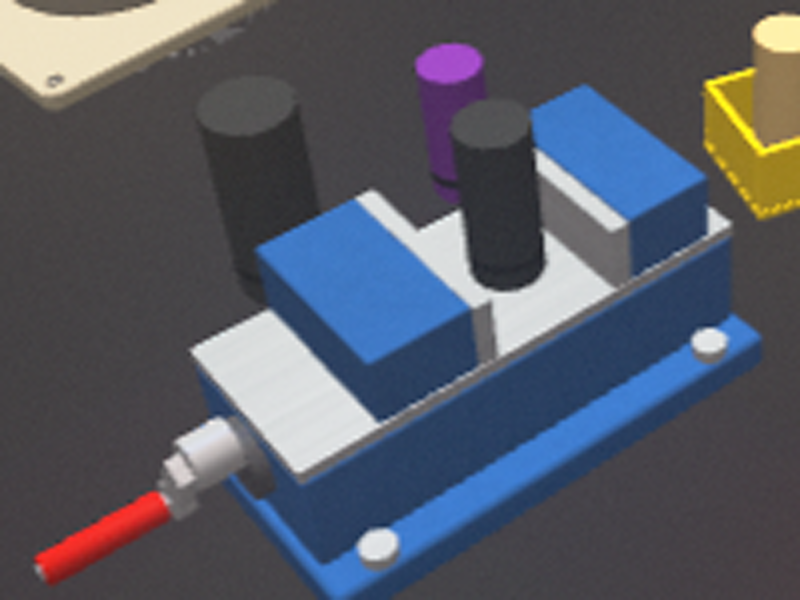

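The crop confirms it: the core in the vise is the smaller dark one, about 85 crop px across even though it stands higher. The counter one is about 115 px, and the purple one is excluded. The red grip lies at top crop (635..757, 266..280), and its arm points to the vise's +y side.

```bash
python3 - <<'E'
from h import *
from scipy.optimize import least_squares
t=r.camera("top");s=r.camera("scene")
ft=lambda x,y:np.array([300+x/4-.4,237+y/4-.4]);fs=lambda x,y:np.array([130+x/4-.4,195+y/4-.4])
tp=[((-125,-50),ft(586,99)),((-125,50),ft(571,315)),((125,-50),ft(57,43)),((125,50),ft(35,258))]
sp=[((-125,50),fs(190,350)),((-125,-50),fs(302,478)),((125,-50),fs(731,222))]
def W(p,P): 
    c,n=np.cos(p[2]),np.sin(p[2]);return np.array([p[0]+c*P[0]-n*P[1],p[1]+n*P[0]+c*P[1],P[2]])
def res(p): return np.concatenate([proj(c,W(p,(a[0]/1e3,a[1]/1e3,.09)))-u for c,l in((t,tp),(s,sp)) for a,u in l])
f=least_squares(res,[.4,-.1,1.57]);p=f.x;print("vise",p,np.round(f.fun,1))
g,e=tri(t,ft(696,273),s,fs(103,540));print("grip",g,e)
inv=lambda q:(lambda d:np.array([np.cos(p[2])*d[0]+np.sin(p[2])*d[1],-np.sin(p[2])*d[0]+np.cos(p[2])*d[1]]))(np.array(q[:2])-p[:2])
gv=inv(g);print("grip vise",gv,g[2]);print("angle",np.arctan2(-gv[1],g[2]-.074)%(2*np.pi))
print("grip/axis nominal",W(p,(-.195,0,.074)))
for n,u in(("fixed face top",ft(222,47)),("mov face top",ft(370,64)),("mov face bot",ft(345,290)),("fix bot",ft(178,270))):print(n,inv(at(t,u,.13)))
c=at(t,ft(287,150),.18);print("tested",c,inv(c), tri(t,ft(287,150),s,fs(491,124)))
hsv=cv2.cvtColor(t["pixels"],cv2.COLOR_RGB2HSV)[235:325,145:280]
def cen(lo,hi,name,z):
    m=cv2.inRange(hsv,lo,hi);k,l,st,ce=cv2.connectedComponentsWithStats(m);i=1+np.argmax(st[1:,4])
    print(name,st[i],ce[i]+[145,235],at(t,ce[i]+[145,235],z));return l==i
cen((100,120,80),(130,255,255),"disc",.0065)
m=cen((22,150,100),(32,255,255),"crate",.05);q=cv2.minAreaRect(np.argwhere(m)[:,::-1].astype(np.float32));b=cv2.boxPoints(q)+[145,235]
print(b);B=np.array([at(t,x,.05) for x in b]);print(B,B.mean(0),np.linalg.norm(B-np.roll(B,1,0),axis=1),[np.degrees(np.arctan2(*(B[i]-B[i-1])[::-1])) for i in range(4)])
crop(t["pixels"],150,235,133,100,6,"pics/crate.png");crop(s["pixels"],295,175,120,80,6,"pics/crates.png")
E
```

```text
vise [ 0.50553395 -0.09476384  1.46537814] [ 0.2 -0.3  0.7 -0.9  0.1  0.3  0.1 -0.5 -0.1 -0.5 -0.5 -1.4  0.6 -0.7]
grip [ 0.46325242 -0.28782136  0.03469548] 0.0003848104333394381
grip vise [-0.19643478  0.0217327 ] 0.03469547960109598
angle 3.646683662815587
grip/axis nominal [ 0.48501545 -0.28868132  0.074     ]
fixed face top [ 0.05034091 -0.04972849]
mov face top [-0.01686599 -0.04884093]
mov face bot [-0.01368665  0.0534036 ]
fix bot [0.06081859 0.05214544]
tested [ 0.50774183 -0.07280496] [0.0220693  0.00011495] (array([ 0.50791346, -0.07347666,  0.17653818]), np.float64(0.0007281474568877668))
disc [ 58  35  24  24 453] [214.35320088 281.0419426 ] [0.5143882  0.22534467]
crate [ 45  23  19  33 130] [197.84615385 273.75384615] [0.52424877 0.24959148]
[[187.40900803 288.14258575]
 [203.23921585 257.53752327]
 [208.00000381 260.        ]
 [192.16979599 290.60506439]]
[[0.49639729 0.26873995]
 [0.55599444 0.24018634]
 [0.55112108 0.23077087]
 [0.4916149  0.25939879]] [0.52378193 0.24977398] [0.01049422 0.06608426 0.01060192 0.06603441] [np.float64(62.88894393168423), np.float64(-25.599564219655846), np.float64(-117.36568412989229), np.float64(154.30819009818288)]
```

View pics/crate.png

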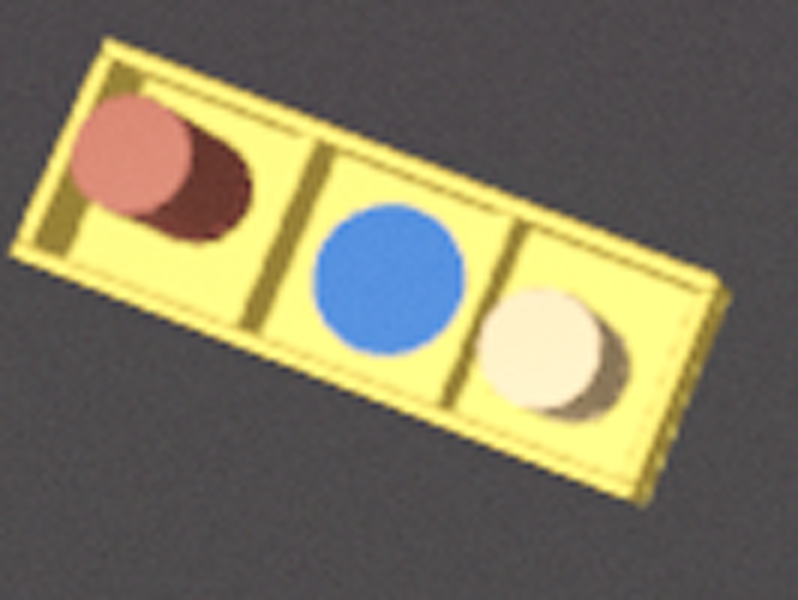

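View pics/crates.png

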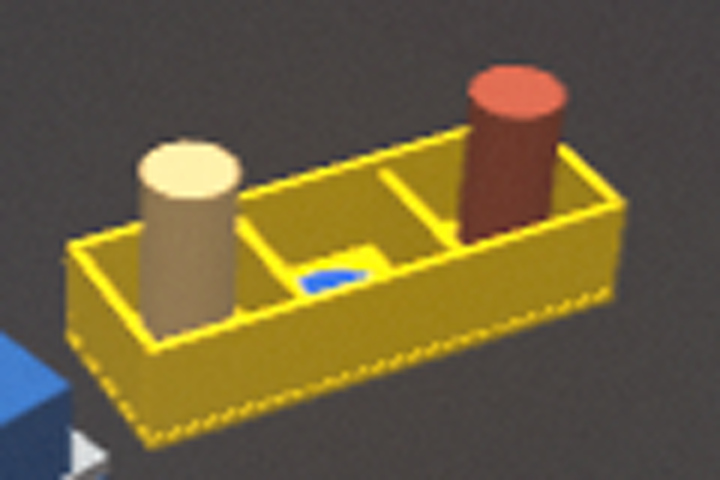

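```bash
cat >> h.py <<'E'
from scipy.spatial.transform import Rotation as R
V=np.array([.50553,-.09476,1.46538])
def vw(x,y):
    c,n=np.cos(V[2]),np.sin(V[2]);return V[:2]+[c*x-n*y,n*x+c*y]
def wv(q):
    c,n=np.cos(V[2]),np.sin(V[2]);d=np.asarray(q)[:2]-V[:2];return np.array([c*d[0]+n*d[1],-n*d[0]+c*d[1]])
def go(x,y,z,yaw=None,s=None):
    "remaining shift (units) in present tool axes; turn (units) to bring tool y to yaw deg and tool z straight down; shift in final axes"
    s=s or r.read_state();Rn=R.from_quat(s["eef_rot"]);d=np.array([x,y,z])-s["ee_pos"]
    cur=Rn.as_matrix()[:2,1];cy=np.degrees(np.arctan2(cur[1],cur[0]))
    print("yaw",round(cy,1),"tcp",np.round(s["ee_pos"],4),"d mm",np.round(d*1e3,1),"tool units",np.round(Rn.inv().apply(d)/.2,4))
    if yaw is not None:
        a=np.radians(yaw);Y=np.array([np.cos(a),np.sin(a),0]);Z=np.array([0,0,-1.]);F=np.stack([np.cross(Y,Z),Y,Z],1)
        rv=(Rn.inv()*R.from_matrix(F)).as_rotvec();print("turn units",np.round(rv/np.pi,4),"deg",np.round(np.degrees(rv),1),"then shift",np.round(F.T@d/.2,4))
E
python3 - <<'E'
from h import *
t=r.camera("top");s=r.camera("scene")
f=lambda x,y:np.array([150+x/6-.4,235+y/6-.4]);g=lambda x,y:np.array([295+x/6-.4,175+y/6-.4])
C=np.array([at(t,f(*q),.05) for q in((105,40),(722,275),(640,500),(12,252))])
print("crate",C.mean(0),np.linalg.norm(C-np.roll(C,1,0),axis=1))
d=C[0]-C[1]+C[3]-C[2];print("row deg",np.degrees(np.arctan2(d[1],d[0])))
print("disc",at(t,f(389,279),.0065),"fresh",at(t,f(542,349),.095),tri(t,f(542,349),s,g(190,170)),"spare",at(t,f(131,155),.095))
u=d/np.linalg.norm(d);print("cells",[C.mean(0)+k*.07*u for k in(-1,0,1)])
go(.5078,-.0731,.21,-21)
E
```

```text
crate [0.51427463 0.22386914] [0.07442832 0.21651505 0.07623285 0.21885765]
row deg 68.76862957021721
disc [0.51427023 0.22517987] fresh [0.48357295 0.16109747] (array([0.48364839, 0.16133662, 0.09195856]), np.float64(0.00048376797147561633)) spare [0.54412429 0.28968159]
cells [array([0.48892518, 0.15862035]), array([0.51427463, 0.22386914]), array([0.53962408, 0.28911794])]
yaw -74.9 tcp [ 0.163  -0.6034  0.2225] d mm [344.8 530.3 -12.5] tool units [ 2.3557 -2.1101  0.0628]
turn units [ 0.     -0.     -0.2994] deg [  0.   -0.  -53.9] then shift [3.0931 0.6594 0.0627]
```

play_rows(
  claw=[0,0,0,0,0,0,0,0],
  delta_pos=[
    [0.167,-0.15,0],
    [0.184,-0.129,0],
    [0.198,-0.107,0],
    [0.209,-0.084,0],
    [0.217,-0.058,0],
    [0.223,-0.032,0],
    [0.225,-0.006,0],
    [0.224,0.02,0],
  ],
  delta_rot=[
    [0,0,-0.0374],
    [0,0,-0.0374],
    [0,0,-0.0374],
    [0,0,-0.0374],
    [0,0,-0.0374],
    [0,0,-0.0374],
    [0,0,-0.0374],
    [0,0,-0.0374],
  ],
  squeeze=15,
)

```text
time: 1.25
ee_pos: [0.3596, -0.2999, 0.2228]
eef_rot: [0.823, 0.568, -0.0, 0.0]
ft_force: [0.4, 0.3, -0.3]
width: 0.0868
grip_force: 0.0
```

```bash
python3 -c "
from h import *
go(.5078,-.0731,.21,-21)"
```

```text
yaw -20.8 tcp [ 0.3596 -0.2999  0.2228] d mm [148.2 226.8 -12.8] tool units [1.3231 0.2911 0.0635]
turn units [0.0002 0.0002 0.0013] deg [0.  0.  0.2] then shift [1.3243 0.2855 0.0642]
```

play_rows(
  claw=[0,0,0,0,0,0,0],
  delta_pos=[
    [0.22,0.048,0.01],
    [0.22,0.048,0.01],
    [0.22,0.048,0.01],
    [0.22,0.048,0.01],
    [0.22,0.048,0.01],
    [0.22,0.048,0.01],
    [0,0,0],
  ],
  delta_rot=[
    [0,0,0],
    [0,0,0],
    [0,0,0],
    [0,0,0],
    [0,0,0],
    [0,0,0],
    [0,0,0],
  ],
)

```text
time: 1.95
ee_pos: [0.5094, -0.0693, 0.2107]
eef_rot: [0.822, 0.57, 0.001, -0.001]
ft_force: [-0.6, -0.3, 0.6]
width: 0.0869
grip_force: 0.0
```

```bash
python3 - <<'E'
from h import *
go(.5078,-.0731,.1413,-21)
c=r.camera("wrist");cv2.imwrite("pics/w1.png",c["pixels"][...,::-1])
E
```

```text
yaw -20.6 tcp [ 0.5094 -0.0693  0.2107] d mm [ -1.6  -3.8 -69.4] tool units [-0.0216 -0.0012  0.3469]
turn units [ 0.0001 -0.0009  0.0025] deg [ 0.  -0.2  0.4] then shift [-0.0206 -0.0009  0.3469]
```

View pics/w1.png

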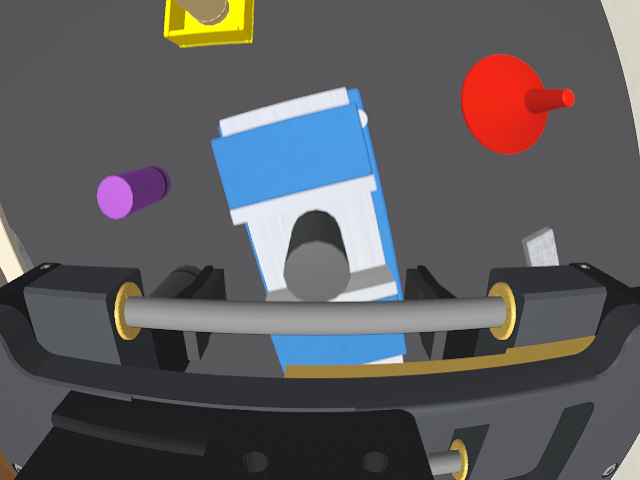

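The wrist view shows the core centred between the fingers (top at about (316,270)) with the jaws clear, so I'll descend and close.

play_rows(
  claw=[0,0,0,0.75,0.75,0.75,0.75,0.75],
  delta_pos=[
    [-0.021,-0.001,0.1],
    [0,0,0.147],
    [0,0,0.1],
    [0,0,0],
    [0,0,0],
    [0,0,0],
    [0,0,0],
    [0,0,0],
  ],
  delta_rot=[
    [0,0,0],
    [0,0,0],
    [0,0,0],
    [0,0,0],
    [0,0,0],
    [0,0,0],
    [0,0,0],
    [0,0,0],
  ],
  squeeze=15,
)

```text
time: 2.8
ee_pos: [0.5061, -0.0798, 0.1419]
eef_rot: [0.824, 0.566, 0.0, 0.001]
ft_force: [0.2, -0.3, 1.0]
width: 0.055
grip_force: 0.0
```

```bash
python3 - <<'E'
from h import *
go(.5078,-.0731,.211)
E
```

```text
yaw -21.0 tcp [ 0.5061 -0.0798  0.1419] d mm [ 1.7  6.7 69.1] tool units [ 0.0341 -0.0034 -0.3453]
```

play_rows(
  claw=[0.37,0.37,0.75,0.75,0.75,0.75,0.75,0.75],
  delta_pos=[
    [0.033,-0.003,0],
    [0,0,0],
    [0,0,0],
    [0,0,0],
    [0,0,0],
    [0,0,0],
    [0,0,0],
    [0,0,0],
  ],
  delta_rot=[
    [0,0,0],
    [0,0,0],
    [0,0,0],
    [0,0,0],
    [0,0,0],
    [0,0,0],
    [0,0,0],
    [0,0,0],
  ],
)

```text
time: 3.6
ee_pos: [0.5076, -0.0733, 0.1412]
eef_rot: [0.824, 0.566, 0.0, 0.0]
ft_force: [-0.5, -0.6, -1.5]
width: 0.0381
grip_force: 15.0
```

```bash
python3 - <<'E'
from h import *
go(.5078,-.0731,.141)
print(r.read_state()["width"],r.read_state()["grip_force"])
E
```

```text
yaw -21.0 tcp [ 0.5076 -0.0733  0.1412] d mm [ 0.2  0.2 -0.2] tool units [0.0015 0.0008 0.001 ]
0.03808088060997883 14.966248789569363
```

play_rows(
  claw=[0.75,0.75,0.75,0.75,0.75,0.75,0.75,0.75],
  delta_pos=[
    [0,0,-0.15],
    [0,0,-0.15],
    [0.1,-0.036,0],
    [0.2,-0.0717,0],
    [0.22,-0.0787,0],
    [0.22,-0.0787,0],
    [0.22,-0.0787,0],
    [0.2,-0.0717,0],
  ],
  delta_rot=[
    [0,0,0],
    [0,0,0],
    [0,0,0],
    [0,0,0],
    [0,0,0],
    [0,0,0],
    [0,0,0],
    [0,0,0],
  ],
  squeeze=20,
)

```text
time: 4.4
ee_pos: [0.5125, 0.1753, 0.201]
eef_rot: [0.824, 0.566, -0.0, 0.0]
ft_force: [-0.0, -0.8, -2.1]
width: 0.0375
grip_force: 20.0
```

play_rows(
  claw=[0.75,0.75,0.75,0.75,0.75],
  delta_pos=[
    [0.162,-0.058,0],
    [0.08,-0.0287,0],
    [0,0,0],
    [0,0,0],
    [0,0,0],
  ],
  delta_rot=[
    [0,0,0],
    [0,0,0],
    [0,0,0],
    [0,0,0],
    [0,0,0],
  ],
)

```text
time: 4.9
ee_pos: [0.5146, 0.2231, 0.2009]
eef_rot: [0.825, 0.565, -0.0, 0.0]
ft_force: [-0.5, -0.8, -1.9]
width: 0.0375
grip_force: 20.0
```

```bash
python3 - <<'E'
from h import *
go(.5143,.2245,.0575,-21)
print(r.read_state()["width"],r.read_state()["grip_force"])
E
```

```text
yaw -21.1 tcp [0.5146 0.2231 0.2009] d mm [  -0.3    1.4 -143.4] tool units [ 0.0067 -0.0039  0.7168]
turn units [ 0.      0.0003 -0.0007] deg [ 0.   0.1 -0.1] then shift [ 0.006  -0.0038  0.7168]
0.037452567219993 19.957978154998273
```

play_rows(
  claw=[0.75,0.75,0.75,0.75,0.75,0.75,0.75,0.75],
  delta_pos=[
    [0.005,-0.003,0.2],
    [0,0,0.2],
    [0,0,0.17],
    [0,0,0.08],
    [0,0,0.04],
    [0,0,0.025],
    [0,0,0.004],
    [0,0,0],
  ],
  delta_rot=[
    [0,0,0],
    [0,0,0],
    [0,0,0],
    [0,0,0],
    [0,0,0],
    [0,0,0],
    [0,0,0],
    [0,0,0],
  ],
)

```text
time: 5.7
ee_pos: [0.5148, 0.226, 0.0585]
eef_rot: [0.824, 0.566, 0.001, 0.0]
ft_force: [-0.7, 0.0, -2.2]
width: 0.0374
grip_force: 20.0
```

```bash
python3 - <<'E'
from h import *
go(.5143,.2245,.0565,-21)
s=r.read_state();print(s["width"],s["grip_force"],s["ft_force"])
E
```

```text
yaw -21.0 tcp [0.5148 0.226  0.0585] d mm [-0.5 -1.5 -2. ] tool units [-0.0079  0.0001  0.0098]
turn units [ 0.0004 -0.0003 -0.0002] deg [ 0.1 -0.1 -0. ] then shift [-0.0079  0.0001  0.0098]
0.037426162541011686 19.958920737662993 [-0.74627666  0.03325786 -2.15874151]
```

play_rows(
  claw=[0.75,0.75,0.75],
  delta_pos=[
    [0,0,0.008],
    [0,0,0],
    [0,0,0],
  ],
  delta_rot=[
    [0,0,0],
    [0,0,0],
    [0,0,0],
  ],
)

```text
time: 6.0
ee_pos: [0.5145, 0.2258, 0.0562]
eef_rot: [0.824, 0.566, 0.0, 0.0]
ft_force: [-0.2, -1.2, -0.5]
width: 0.0374
grip_force: 20.0
```

play_rows(
  claw=[0.2,0.2,0.2,0.2,0.2,0.2,0.2,0.2],
  delta_pos=[
    [0,0,0],
    [0,0,0],
    [0,0,0],
    [0,0,0],
    [0,0,0],
    [0,0,0],
    [0,0,-0.1],
    [0,0,-0.2],
  ],
  delta_rot=[
    [0,0,0],
    [0,0,0],
    [0,0,0],
    [0,0,0],
    [0,0,0],
    [0,0,0],
    [0,0,0],
    [0,0,0],
  ],
)

```text
time: 6.8
ee_pos: [0.5124, 0.2247, 0.1139]
eef_rot: [0.824, 0.566, -0.003, -0.001]
ft_force: [1.0, 0.4, 0.1]
width: 0.0696
grip_force: 0.0
```

```bash
python3 - <<'E'
from h import *
go(.4836,.1612,.1162,-21)
c=r.camera("scene");crop(c["pixels"],280,140,160,120,5,"pics/sc2.png")
t=r.camera("top");crop(t["pixels"],150,235,133,100,6,"pics/top2.png")
E
```

```text
yaw -21.0 tcp [0.5124 0.2247 0.1139] d mm [-28.8 -63.5   2.3] tool units [-0.3481 -0.0208 -0.0102]
turn units [-0.0013  0.001  -0.0001] deg [-0.2  0.2 -0. ] then shift [-0.3481 -0.0209 -0.0114]
```

View pics/sc2.png

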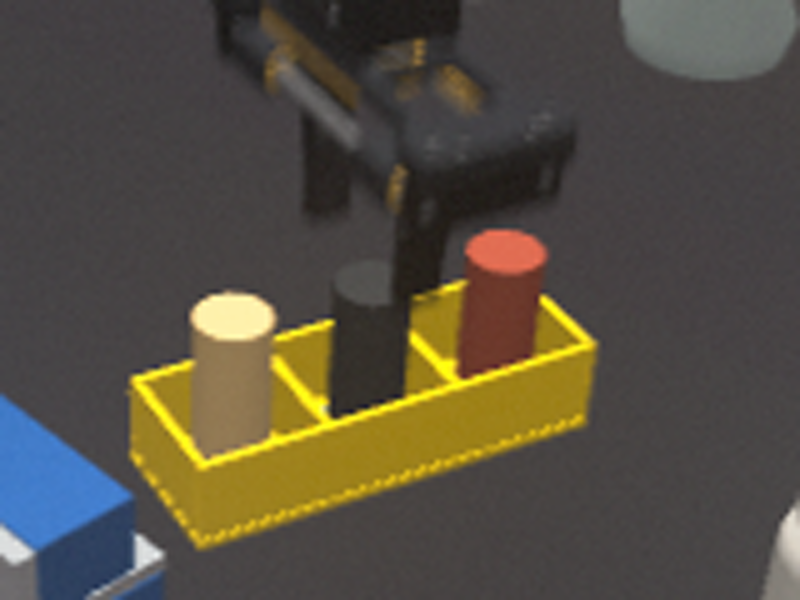

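The dark core stands upright in the middle cell at crop (370,330), and the reddish core is unmoved. Next is the sand-coloured core.

play_rows(
  claw=[0.1,0.1,0.1,0.1,0.1,0.1],
  delta_pos=[
    [-0.1,-0.006,0],
    [-0.148,-0.009,0],
    [-0.1,-0.006,0],
    [0,0,0],
    [0,0,0],
    [0,0,0],
  ],
  delta_rot=[
    [0,0,0],
    [0,0,0],
    [0,0,0],
    [0,0,0],
    [0,0,0],
    [0,0,0],
  ],
)

```text
time: 7.5
ee_pos: [0.4855, 0.1632, 0.1159]
eef_rot: [0.824, 0.567, 0.0, -0.0]
ft_force: [0.5, 0.7, 0.1]
width: 0.0778
grip_force: 0.0
```

```bash
python3 - <<'E'
from h import *
go(.4836,.1612,.0565,-21)
E
```

```text
yaw -21.0 tcp [0.4855 0.1632 0.1159] d mm [ -1.9  -2.  -59.4] tool units [-0.0132 -0.0052  0.2968]
turn units [ 0.0001 -0.0002  0.0001] deg [ 0. -0.  0.] then shift [-0.0129 -0.0051  0.2968]
```

play_rows(
  claw=[0.1,0.1,0.1,0.1,0.75,0.75,0.75,0.75],
  delta_pos=[
    [-0.012,-0.005,0.1],
    [0,0,0.1],
    [0,0,0.097],
    [0,0,0],
    [0,0,0],
    [0,0,0],
    [0,0,0],
    [0,0,0],
  ],
  delta_rot=[
    [0,0,0],
    [0,0,0],
    [0,0,0],
    [0,0,0],
    [0,0,0],
    [0,0,0],
    [0,0,0],
    [0,0,0],
  ],
  squeeze=15,
)

```text
time: 8.3
ee_pos: [0.4839, 0.1605, 0.057]
eef_rot: [0.824, 0.566, 0.0, 0.0]
ft_force: [-0.2, -0.2, -0.6]
width: 0.0542
grip_force: 0.0
```

play_rows(
  claw=[0.75,0.75,0.75,0.75,0.75],
  delta_pos=[
    [0,0,0],
    [0,0,0],
    [0,0,0],
    [0,0,0],
    [0,0,0],
  ],
  delta_rot=[
    [0,0,0],
    [0,0,0],
    [0,0,0],
    [0,0,0],
    [0,0,0],
  ],
  squeeze=20,
)

```text
time: 8.8
ee_pos: [0.4836, 0.1603, 0.0565]
eef_rot: [0.824, 0.566, 0.0, 0.0]
ft_force: [-0.5, -1.3, 2.9]
width: 0.0376
grip_force: 20.0
```

```bash
python3 - <<'E'
from h import *
print(vw(.022,0))
go(*vw(.022,0),.2,-21)
E
```

```text
[ 0.50784487 -0.07288213]
yaw -21.0 tcp [0.4836 0.1603 0.0565] d mm [  24.2 -233.2  143.5] tool units [-1.0449  0.5318 -0.7174]
turn units [ 0.0001 -0.     -0.0002] deg [ 0. -0. -0.] then shift [-1.0453  0.5309 -0.7176]
```

play_rows(
  claw=[0.75,0.75,0.75,0.75,0.75,0.75,0.75,0.75],
  delta_pos=[
    [0,0,-0.117],
    [0,0,-0.2],
    [0,0,-0.2],
    [0,0,-0.2],
    [-0.1,0.051,0],
    [-0.175,0.089,0],
    [-0.2,0.1017,0],
    [-0.2,0.1017,0],
  ],
  delta_rot=[
    [0,0,0],
    [0,0,0],
    [0,0,0],
    [0,0,0],
    [0,0,0],
    [0,0,0],
    [0,0,0],
    [0,0,0],
  ],
)

```text
time: 9.6
ee_pos: [0.4986, 0.0083, 0.1995]
eef_rot: [0.824, 0.567, -0.0, -0.0]
ft_force: [1.4, -0.3, -2.6]
width: 0.0378
grip_force: 20.0
```

play_rows(
  claw=[0.75,0.75,0.75,0.75,0.75,0.75],
  delta_pos=[
    [-0.175,0.089,0],
    [-0.135,0.0685,0],
    [-0.06,0.03,0],
    [0,0,0],
    [0,0,0],
    [0,0,0],
  ],
  delta_rot=[
    [0,0,0],
    [0,0,0],
    [0,0,0],
    [0,0,0],
    [0,0,0],
    [0,0,0],
  ],
)

```text
time: 10.2
ee_pos: [0.5075, -0.0708, 0.1997]
eef_rot: [0.824, 0.567, 0.0, -0.0]
ft_force: [0.6, 0.9, -2.2]
width: 0.0375
grip_force: 20.0
```

```bash
python3 - <<'E'
from h import *
go(*vw(.022,0),.1425,-21)
s=r.read_state();print(s["width"],s["grip_force"])
E
```

```text
yaw -20.9 tcp [ 0.5075 -0.0708  0.1997] d mm [  0.3  -2.1 -57.2] tool units [-0.0093  0.0052  0.2861]
turn units [-0.0001 -0.0001  0.0007] deg [-0.  -0.   0.1] then shift [-0.0091  0.0052  0.2861]
0.03754187017090265 19.991649189032614
```

play_rows(
  claw=[0.75,0.75,0.75,0.75,0.75,0.75,0.75],
  delta_pos=[
    [0,0.003,0.12],
    [0,0,0.1],
    [0,0,0.045],
    [0,0,0.018],
    [0,0,0.007],
    [0,0,0],
    [0,0,0],
  ],
  delta_rot=[
    [0,0,0],
    [0,0,0],
    [0,0,0],
    [0,0,0],
    [0,0,0],
    [0,0,0],
    [0,0,0],
  ],
)

```text
time: 10.9
ee_pos: [0.5086, -0.073, 0.1425]
eef_rot: [0.824, 0.566, 0.0, 0.0]
ft_force: [-0.3, 0.7, -2.5]
width: 0.0376
grip_force: 20.0
```

```bash
python3 - <<'E'
from h import *
go(*vw(.022,0),.1415,-21)
s=r.read_state();print(s["ft_force"],wv(s["ee_pos"]))
E
```

```text
yaw -21.0 tcp [ 0.5086 -0.073   0.1425] d mm [-0.7  0.1 -1. ] tool units [-0.0008 -0.0036  0.0051]
turn units [ 0.0004 -0.     -0.0001] deg [ 0.1 -0.  -0. ] then shift [-0.0008 -0.0036  0.0051]
[-0.27948773  0.68341583 -2.4911691 ] [ 0.02196176 -0.00074016]
```

play_rows(
  claw=[0.75,0.75,0.75,0.2,0.2,0.2,0.2,0.2],
  delta_pos=[
    [0,0,0.006],
    [0,0,0],
    [0,0,0],
    [0,0,0],
    [0,0,0],
    [0,0,0],
    [0,0,0],
    [0,0,0],
  ],
  delta_rot=[
    [0,0,0],
    [0,0,0],
    [0,0,0],
    [0,0,0],
    [0,0,0],
    [0,0,0],
    [0,0,0],
    [0,0,0],
  ],
)

```text
time: 11.7
ee_pos: [0.5081, -0.073, 0.1405]
eef_rot: [0.824, 0.566, -0.0, -0.0]
ft_force: [-0.6, 0.2, 0.4]
width: 0.0668
grip_force: 0.0
```

play_rows(
  claw=[0.2,0.2,0.2,0.2,0.2],
  delta_pos=[
    [0,0,-0.05],
    [0,0,-0.15],
    [0,0,-0.15],
    [0,0,0],
    [0,0,0],
  ],
  delta_rot=[
    [0,0,0],
    [0,0,0],
    [0,0,0],
    [0,0,0],
    [0,0,0],
  ],
)

```text
time: 12.2
ee_pos: [0.5085, -0.0731, 0.2115]
eef_rot: [0.824, 0.566, 0.0, 0.001]
ft_force: [-0.2, 0.0, -0.1]
width: 0.0695
grip_force: 0.0
```

```bash
python3 - <<'E'
from h import *
t=r.camera("top");s=r.camera("scene")
hs=cv2.cvtColor(s["pixels"],cv2.COLOR_RGB2HSV)
# red grip in both views
for n,c,(x,y,w,h) in(("top",t,(440,285,60,35)),("scene",s,(125,290,70,60))):
    hh=cv2.cvtColor(c["pixels"],cv2.COLOR_RGB2HSV)[y:y+h,x:x+w];m=cv2.inRange(hh,(0,150,80),(8,255,255))|cv2.inRange(hh,(172,150,80),(180,255,255))
    mm=cv2.moments(m,True);print(n,mm["m00"],x+mm["m10"]/max(mm["m00"],1),y+mm["m01"]/max(mm["m00"],1))
p=vw(-.21,.0213);print(p);go(*p,.2,-6.04)
crop(s["pixels"],130,175,200,150,4,"pics/sc3.png")
E
```

```text
top 61.0 484.672131147541 306.0983606557377
scene 292.0 155.08561643835617 329.0068493150685
[ 0.46225179 -0.30135305]
yaw -21.0 tcp [ 0.5077 -0.0731  0.21  ] d mm [ -45.4 -228.3  -10. ] tool units [-1.1468  0.1976  0.0502]
turn units [-0.0003  0.0001 -0.0833] deg [ -0.1   0.  -15. ] then shift [-1.1589 -0.1059  0.05  ]
```

View pics/sc3.png

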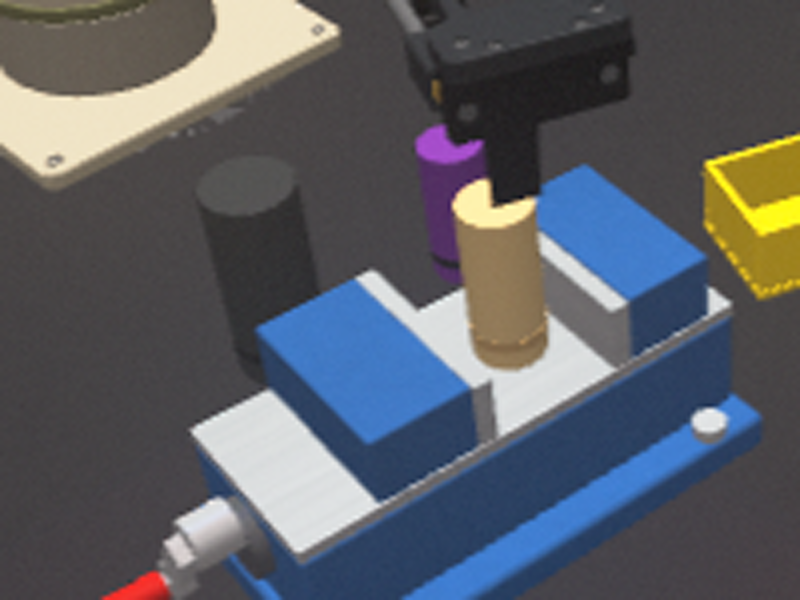

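The sand core stands upright between the jaws, centred across their width. Next is the crank.

play_rows(
  claw=[0.2,0.2,0.2,0.2,0.2,0.2,0.2,0.2],
  delta_pos=[
    [0,0,0],
    [0,0,0],
    [-0.16,-0.015,0],
    [-0.21,-0.019,0],
    [-0.22,-0.02,0],
    [-0.22,-0.02,0],
    [-0.2,-0.018,0],
    [-0.149,-0.014,0],
  ],
  delta_rot=[
    [0,0,-0.0417],
    [0,0,-0.0417],
    [0,0,0],
    [0,0,0],
    [0,0,0],
    [0,0,0],
    [0,0,0],
    [0,0,0],
  ],
)

```text
time: 13.1
ee_pos: [0.4611, -0.304, 0.2094]
eef_rot: [0.744, 0.668, -0.0, -0.001]
ft_force: [0.3, 0.3, -0.1]
width: 0.0698
grip_force: 0.0
```

play_rows(
  claw=[0.2,0.2,0.2,0.2,0.2,0.2,0.2],
  delta_pos=[
    [0,0,0.1],
    [0,0,0.15],
    [0,0,0.15],
    [0,0,0.1],
    [0,0,0],
    [0,0,0],
    [0,0,0],
  ],
  delta_rot=[
    [0,0,0],
    [0,0,0],
    [0,0,0],
    [0,0,0],
    [0,0,0],
    [0,0,0],
    [0,0,0],
  ],
)

```text
time: 13.8
ee_pos: [0.4634, -0.3016, 0.1117]
eef_rot: [0.743, 0.669, 0.0, 0.001]
ft_force: [0.2, 0.3, -0.0]
width: 0.0697
grip_force: 0.0
```

```bash
python3 - <<'E'
from h import *
go(*vw(-.21,.0208),.0185,-6.04);print(r.read_state()["joint_positions"],wv(r.read_state()["ee_pos"]))
E
```

```text
yaw -6.0 tcp [ 0.4634 -0.3016  0.1117] d mm [ -0.6   0.2 -93.2] tool units [ 0.0011 -0.0038  0.4661]
turn units [0.0004 0.0002 0.0001] deg [0.1 0.  0. ] then shift [ 0.0007 -0.0032  0.4661]
[ 0.95251613  0.31258402 -0.5345037   1.76632156  0.1761682   1.10869197
  0.25559802] [-0.21014956  0.02016601]
```

play_rows(
  claw=[0.2,0.2,0.2,0.2,0.2,0.9,0.9,0.9],
  delta_pos=[
    [0,-0.003,0.13],
    [0,0,0.14],
    [0,0,0.13],
    [0,0,0.063],
    [0,0,0],
    [0,0,0],
    [0,0,0],
    [0,0,0],
  ],
  delta_rot=[
    [0,0,0],
    [0,0,0],
    [0,0,0],
    [0,0,0],
    [0,0,0],
    [0,0,0],
    [0,0,0],
    [0,0,0],
  ],
  squeeze=15,
)

```text
time: 14.6
ee_pos: [0.4628, -0.3018, 0.0192]
eef_rot: [0.743, 0.669, 0.0, 0.001]
ft_force: [-0.4, 0.6, 0.9]
width: 0.0532
grip_force: 0.0
```

play_rows(
  claw=[0.9,0.9,0.9,0.9,0.9,0.9,0.9,0.9],
  delta_pos=[
    [0,0,0],
    [0,0,0],
    [0,0,0],
    [0,0,0],
    [0,0,0],
    [0,0,0],
    [0,0,0],
    [0,0,0],
  ],
  delta_rot=[
    [0,0,0],
    [0,0,0],
    [0,0,0],
    [0,0,0],
    [0,0,0],
    [0,0,0],
    [0,0,0],
    [0,0,0],
  ],
)

```text
time: 15.4
ee_pos: [0.4619, -0.3013, 0.0179]
eef_rot: [0.743, 0.669, -0.0, -0.0]
ft_force: [-2.4, 0.3, 0.9]
width: 0.0156
grip_force: 15.0
```

```bash
python3 - <<'E'
from h import *
s=r.read_state();g=s["ee_pos"]+R.from_quat(s["eef_rot"]).apply([0,0,-r.grip_point_offset]);y=wv(g)
a=np.arctan2(-y[1],g[2]-.074)%(2*np.pi);print(y,g[2],a,np.hypot(y[1],g[2]-.074),s["width"],s["ft_force"])
a0=a
A=[a0+np.radians(30)*k for k in range(25)]
Y=-.042*np.sin(A);Z=.042*np.cos(A)  # tool y = vise -y? print steps in tool units
ty=R.from_quat(s["eef_rot"]).as_matrix()[:2,1];vy=vw(0,1)-V[:2];sg=ty@vy;print("tool y . vise y",sg)
for k in range(24):print(k,np.round(A[k+1],2),np.round([(Y[k+1]-Y[k])*sg/.2,-(Z[k+1]-Z[k])/.2],4))
E
```

```text
[-0.20994866  0.02166536] 0.03657871074064384 3.666396464087298 0.04324049783379812 0.015614675179899088 [-2.38896145  0.25196214  0.93386553]
tool y . vise y -0.9999998592898294
0 4.19 [-0.0768 -0.077 ]
1 4.71 [-0.028 -0.105]
2 5.24 [ 0.0283 -0.105 ]
3 5.76 [ 0.077  -0.0768]
4 6.28 [ 0.105 -0.028]
5 6.81 [0.105  0.0283]
6 7.33 [0.0768 0.077 ]
7 7.86 [0.028 0.105]
8 8.38 [-0.0283  0.105 ]
9 8.9 [-0.077   0.0768]
10 9.43 [-0.105  0.028]
11 9.95 [-0.105  -0.0283]
12 10.47 [-0.0768 -0.077 ]
13 11.0 [-0.028 -0.105]
14 11.52 [ 0.0283 -0.105 ]
15 12.04 [ 0.077  -0.0768]
16 12.57 [ 0.105 -0.028]
17 13.09 [0.105  0.0283]
18 13.61 [0.0768 0.077 ]
19 14.14 [0.028 0.105]
20 14.66 [-0.0283  0.105 ]
21 15.19 [-0.077   0.0768]
22 15.71 [-0.105  0.028]
23 16.23 [-0.105  -0.0283]
```

play_rows(
  claw=[0.9,0.9,0.9,0.9,0.9,0.9,0.9],
  delta_pos=[
    [0,-0.077,-0.077],
    [0,-0.028,-0.105],
    [0,0.028,-0.105],
    [0,0.077,-0.077],
    [0,0.105,-0.028],
    [0,0,0],
    [0,0,0],
  ],
  delta_rot=[
    [0,0,0],
    [0,0,0],
    [0,0,0],
    [0,0,0],
    [0,0,0],
    [0,0,0],
    [0,0,0],
  ],
  squeeze=20,
)

```text
time: 16.1
ee_pos: [0.4843, -0.3038, 0.0968]
eef_rot: [0.743, 0.669, 0.001, 0.001]
ft_force: [4.8, -2.9, 0.7]
width: 0.0155
grip_force: 20.0
```

```bash
cat >> h.py <<'E'
def crank():
    s=r.read_state();g=s["ee_pos"]+R.from_quat(s["eef_rot"]).apply([0,0,-r.grip_point_offset]);y=wv(g)
    a=np.arctan2(-y[1],g[2]-.074)%(2*np.pi);print("x,y",y,"z",g[2],"ang",a,a+2*np.pi,"rad",np.hypot(y[1],g[2]-.074),s["width"],s["grip_force"],s["ft_force"])
E
python3 -c "
from h import *
crank()"
```

```text
x,y [-0.21013336 -0.0008074 ] z 0.11550109720137738 ang 0.01945241556703622 6.302637722746622 rad 0.04150895037391466 0.015518217974084836 20.01863981829956 [ 4.80621305 -2.85312841  0.719616  ]
```

play_rows(
  claw=[0.9,0.9,0.9,0.9,0.9,0.9,0.9,0.9],
  delta_pos=[
    [0,0.105,0.028],
    [0,0.077,0.077],
    [0,0.028,0.105],
    [0,-0.028,0.105],
    [0,-0.077,0.077],
    [0,-0.105,0.028],
    [0,-0.105,-0.028],
    [0,-0.077,-0.077],
  ],
  delta_rot=[
    [0,0,0],
    [0,0,0],
    [0,0,0],
    [0,0,0],
    [0,0,0],
    [0,0,0],
    [0,0,0],
    [0,0,0],
  ],
)

```text
time: 16.9
ee_pos: [0.4451, -0.2993, 0.0322]
eef_rot: [0.743, 0.669, 0.0, -0.0]
ft_force: [12.7, -1.7, -0.1]
width: 0.0151
grip_force: 20.1
```

play_rows(
  claw=[0.9,0.9,0.9,0.9,0.9,0.9],
  delta_pos=[
    [0,-0.028,-0.105],
    [0,0.028,-0.105],
    [0,0.077,-0.077],
    [0,0.105,-0.028],
    [0,0,0],
    [0,0,0],
  ],
  delta_rot=[
    [0,0,0],
    [0,0,0],
    [0,0,0],
    [0,0,0],
    [0,0,0],
    [0,0,0],
  ],
)

```text
time: 17.5
ee_pos: [0.4836, -0.3037, 0.0966]
eef_rot: [0.743, 0.669, 0.001, 0.001]
ft_force: [5.1, -2.7, 1.1]
width: 0.0153
grip_force: 20.1
```

```bash
python3 -c "
from h import *
crank()"
```

```text
x,y [-2.10121402e-01 -9.30049289e-05] z 0.11532983750380696 ang 0.002250305773283242 6.2854356129528695 rad 0.04132994214861538 0.015281441672378012 20.050945999100804 [ 5.05247367 -2.74547312  1.05645148]
```

play_rows(
  claw=[0.9,0.9,0.9,0.9],
  delta_pos=[
    [0,0.054,0.007],
    [0,0.051,0.021],
    [0,0,0],
    [0,0,0],
  ],
  delta_rot=[
    [0,0,0],
    [0,0,0],
    [0,0,0],
    [0,0,0],
  ],
  squeeze=35,
)

```text
time: 17.9
ee_pos: [0.5037, -0.306, 0.0904]
eef_rot: [0.743, 0.669, 0.0, 0.0]
ft_force: [3.3, -3.5, -3.4]
width: 0.0152
grip_force: 35.0
```

```bash
python3 -c "
from h import *
crank()"
```

```text
x,y [-0.21025791 -0.0204142 ] z 0.10907338989984222 ang 0.5271106211651886 6.810295928344775 rad 0.04058179450508487 0.015175045438224972 35.008944142609835 [ 3.318383   -3.54622364 -3.38955208]
```

Angle is now about 13.09 and contact is expected near 13.2, so I'll go on in smaller steps.

play_rows(
  claw=[0.9,0.9,0.9,0.9],
  delta_pos=[
    [0,0.0435,0.0335],
    [0,0,0],
    [0,0,0],
    [0,0,0],
  ],
  delta_rot=[
    [0,0,0],
    [0,0,0],
    [0,0,0],
    [0,0,0],
  ],
)

```text
time: 18.3
ee_pos: [0.512, -0.3069, 0.0836]
eef_rot: [0.743, 0.669, -0.0, -0.0]
ft_force: [-1.1, -4.2, -2.3]
width: 0.0152
grip_force: 35.0
```

```bash
python3 -c "
from h import *
crank()"
```

```text
x,y [-0.21028382 -0.02872799] z 0.10226332142069079 ang 0.7935512991681694 7.0767366063477555 rad 0.04030028194637564 0.015238318401885846 35.01219626516104 [-1.06117489 -4.18555968 -2.32899007]
```

play_rows(
  claw=[0.9,0.9,0.9,0.9],
  delta_pos=[
    [0,0.0335,0.0435],
    [0,0,0],
    [0,0,0],
    [0,0,0],
  ],
  delta_rot=[
    [0,0,0],
    [0,0,0],
    [0,0,0],
    [0,0,0],
  ],
)

```text
time: 18.7
ee_pos: [0.518, -0.3076, 0.0754]
eef_rot: [0.743, 0.669, -0.001, -0.001]
ft_force: [-7.9, -2.0, 5.4]
width: 0.0152
grip_force: 35.1
```

```bash
python3 -c "
from h import *
crank()"
```

```text
x,y [-0.21034824 -0.03481028] z 0.09412626664141754 ang 1.0465828242962987 7.329768131475885 rad 0.0402097280485077 0.015179518656821737 35.063786543905735 [-7.91818102 -2.00361144  5.42113537]
```

play_rows(
  claw=[0.9,0.9,0.9,0.9],
  delta_pos=[
    [0,0.021,0.051],
    [0,0,0],
    [0,0,0],
    [0,0,0],
  ],
  delta_rot=[
    [0,0,0],
    [0,0,0],
    [0,0,0],
    [0,0,0],
  ],
)

```text
time: 19.1
ee_pos: [0.5219, -0.3081, 0.0662]
eef_rot: [0.744, 0.669, -0.001, -0.001]
ft_force: [-12.5, 0.3, 17.5]
width: 0.0148
grip_force: 35.1
```

```bash
python3 - <<'E'
from h import *
crank()
t=r.camera("top");crop(t["pixels"],300,237,200,150,4,"pics/top4.png")
E
```

```text
x,y [-0.21043467 -0.03874581] z 0.08494915071517797 ang 1.2953881767645101 7.578573483944096 rad 0.040263152381660706 0.014848401764174495 35.09825471788645 [-12.49812337   0.27295066  17.47022331]
```

View pics/top4.png

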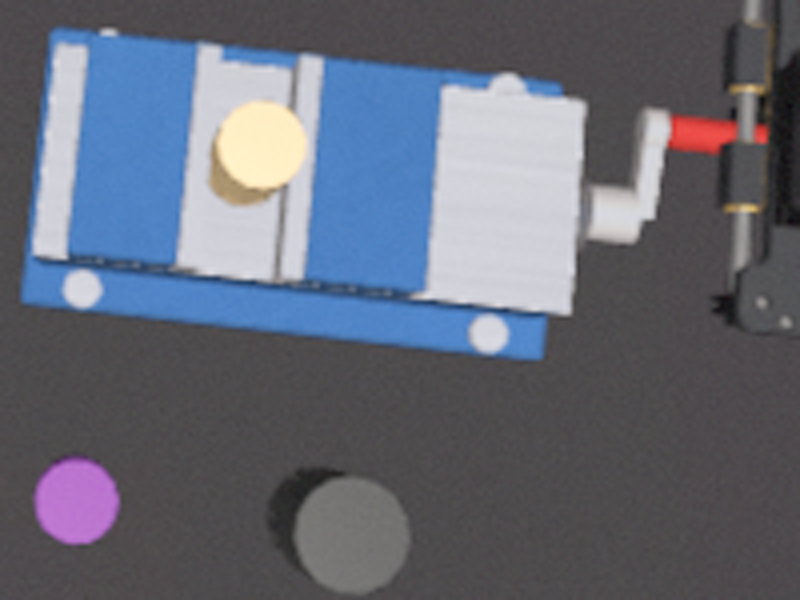

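The jaw has closed up on the core and resistance is up from about 5 N to about 20 N. I'll give it a little more to make it firm.

play_rows(
  claw=[0.9,0.9,0.9,0.9],
  delta_pos=[
    [0,0.007,0.036],
    [0,0,0],
    [0,0,0],
    [0,0,0],
  ],
  delta_rot=[
    [0,0,0],
    [0,0,0],
    [0,0,0],
    [0,0,0],
  ],
)

```text
time: 19.55
ee_pos: [0.5217, -0.3081, 0.0582]
eef_rot: [0.744, 0.669, -0.002, -0.002]
ft_force: [-17.8, 1.3, 15.6]
width: 0.0137
grip_force: 34.0
```

```bash
python3 -c "
from h import *
crank()"
```

```text
x,y [-0.21043335 -0.03860529] z 0.07687209697304348 ang 1.496536659124917 7.779721966304503 rad 0.03871197459023415 0.013686893218946582 33.97603274323046 [-17.75122872   1.3452469   15.6252539 ]
```

The fingers slipped on the sleeve (opening down to 13.7 mm), so the crank has stalled against the core. I'll open, regrip at the sleeve's middle with more force and tighten once more.

play_rows(
  claw=[0.6,0.6,0.6,0.6,0.6,0.6],
  delta_pos=[
    [0,0,0],
    [0,0,0],
    [0,0,0],
    [0,0,-0.03],
    [0,0,0],
    [0,0,0],
  ],
  delta_rot=[
    [0,0,0],
    [0,0,0],
    [0,0,0],
    [0,0,0],
    [0,0,0],
    [0,0,0],
  ],
)

```text
time: 20.15
ee_pos: [0.5238, -0.3078, 0.0636]
eef_rot: [0.743, 0.669, -0.001, -0.001]
ft_force: [-5.5, -1.5, 1.3]
width: 0.0349
grip_force: 2.1
```

```bash
python3 - <<'E'
from h import *
crank()
t=r.camera("top");s=r.camera("scene")
for n,c,(x,y,w,h) in(("top",t,(440,250,60,70)),("scene",s,(125,270,70,80))):
    hh=cv2.cvtColor(c["pixels"],cv2.COLOR_RGB2HSV)[y:y+h,x:x+w];m=cv2.inRange(hh,(0,150,80),(8,255,255))|cv2.inRange(hh,(172,150,80),(180,255,255))
    k,l,st,ce=cv2.connectedComponentsWithStats(m);i=1+np.argmax(st[1:,4]);print(n,st[i]+[x,y,0,0,0],ce[i]+[x,y])
for a in(1.1,1.2,1.3,1.4,1.5):
    P=[[*vw(x,-.042*np.sin(a)),.074+.042*np.cos(a)] for x in(-.225,-.165)];print(a,proj(t,np.array(P)).tolist(),proj(s,np.array(P)).tolist())
E
```

```text
x,y [-0.20990814 -0.04061214] z 0.08232756398571597 ang 1.3685486941070946 7.65173400128668 rad 0.04145713794901665 0.034864983741459195 2.0723303966224194 [-5.49604783 -1.45091057  1.33953046]
top [469 269  14   9 107] [475.71028037 273.12149533]Traceback (most recent call last):
  File "<stdin>", line 6, in <module>
    return _wrapfunc(a, 'argmax', axis=axis, out=out, **kwds)
    return bound(*args, **kwds)
ValueError: attempt to get argmax of an empty sequence
```

play_rows(
  claw=[0.9,0.9,0.9,0.9,0.9,0.9],
  delta_pos=[
    [0,0,0],
    [0,0,0],
    [0,0,0],
    [0,0,0],
    [0,0,0],
    [0,0,0],
  ],
  delta_rot=[
    [0,0,0],
    [0,0,0],
    [0,0,0],
    [0,0,0],
    [0,0,0],
    [0,0,0],
  ],
  squeeze=60,
)

```text
time: 20.85
ee_pos: [0.5174, -0.3072, 0.0608]
eef_rot: [0.744, 0.668, -0.004, -0.006]
ft_force: [-26.5, 2.4, 2.3]
width: 0.0143
grip_force: 59.5
```

```bash
python3 -c "
from h import *
crank()"
```

```text
x,y [-0.21004087 -0.03448587] z 0.07944930854975821 ang 1.4140764337827383 7.6972617409623245 rad 0.03491375209625362 0.014284046756283472 59.487160965800285 [-26.54506963   2.43960319   2.28857358]
```

```bash
python3 - <<'E'
from h import *
t=r.camera("top");s=r.camera("scene")
for n,c,(x,y,w,h) in(("top",t,(440,250,60,70)),("scene",s,(90,230,140,130))):
    hh=cv2.cvtColor(c["pixels"],cv2.COLOR_RGB2HSV)[y:y+h,x:x+w];m=cv2.inRange(hh,(0,150,50),(8,255,255))|cv2.inRange(hh,(172,150,50),(180,255,255))
    for j in range(x,x+w,3):
        q=np.flatnonzero(m[:,j-x]); 
        if len(q):print(n,j,y+q.min(),y+q.max(),len(q))
for a in(.6,.8,.9,1.0,1.1,1.2,1.4):
    P=np.array([[*vw(x,-.042*np.sin(a)),.074+.042*np.cos(a)] for x in(-.225,-.195,-.165)]);print(a,np.round(proj(t,P)).tolist(),np.round(proj(s,P)).tolist())
E
```

```text
top 470 268 275 8
top 473 268 275 8
top 476 268 276 9
top 479 269 275 7
top 482 269 273 5
top 488 269 274 6
0.6 [[502.0, 279.0], [486.0, 278.0], [470.0, 276.0]] [[141.0, 327.0], [158.0, 318.0], [174.0, 309.0]]
0.8 [[501.0, 276.0], [485.0, 275.0], [469.0, 273.0]] [[143.0, 332.0], [160.0, 322.0], [177.0, 313.0]]
0.9 [[501.0, 275.0], [485.0, 273.0], [469.0, 272.0]] [[144.0, 334.0], [161.0, 324.0], [178.0, 315.0]]
1.0 [[500.0, 274.0], [484.0, 272.0], [468.0, 271.0]] [[146.0, 336.0], [163.0, 327.0], [179.0, 317.0]]
1.1 [[500.0, 273.0], [484.0, 271.0], [468.0, 270.0]] [[147.0, 338.0], [164.0, 329.0], [180.0, 319.0]]
1.2 [[499.0, 272.0], [483.0, 271.0], [467.0, 269.0]] [[148.0, 340.0], [165.0, 331.0], [181.0, 321.0]]
1.4 [[498.0, 272.0], [482.0, 270.0], [466.0, 268.0]] [[150.0, 344.0], [166.0, 335.0], [182.0, 325.0]]
```

The top view puts the sleeve at about 0.97 rad (vise y -35 mm, z 97 mm). The crank stalled there and the hand slid 18 mm past it. I'll regrip centred on the sleeve and tighten from there.

play_rows(
  claw=[0.5,0.5,0.5,0.5,0.5,0.5,0.5],
  delta_pos=[
    [0,0,0],
    [0,0,0],
    [0,0,0],
    [0,-0.03,0],
    [0,0,-0.09],
    [0,0,0],
    [0,0,0],
  ],
  delta_rot=[
    [0,0,0],
    [0,0,0],
    [0,0,0],
    [0,0,0],
    [0,0,0],
    [0,0,0],
    [0,0,0],
  ],
)

```text
time: 21.65
ee_pos: [0.5194, -0.3068, 0.0822]
eef_rot: [0.743, 0.669, 0.0, 0.001]
ft_force: [-0.1, -0.9, -0.8]
width: 0.0433
grip_force: 0.0
```

play_rows(
  claw=[0.9,0.9,0.9,0.9,0.9,0.9,0.9],
  delta_pos=[
    [0,0,0],
    [0,0,0],
    [0,0,0],
    [0,0,0],
    [0,0,0],
    [0,0,0],
    [0,0,0],
  ],
  delta_rot=[
    [0,0,0],
    [0,0,0],
    [0,0,0],
    [0,0,0],
    [0,0,0],
    [0,0,0],
    [0,0,0],
  ],
  squeeze=60,
)

```text
time: 22.35
ee_pos: [0.5136, -0.3066, 0.0792]
eef_rot: [0.744, 0.669, -0.003, -0.005]
ft_force: [-16.9, 3.9, -0.7]
width: 0.0138
grip_force: 59.9
```

```bash
python3 -c "
from h import *
crank()"
```

```text
x,y [-0.20980972 -0.03047576] z 0.09790044626994415 ang 0.9057365019853565 7.188921809164943 rad 0.0387298749068783 0.013799499803575784 59.864216074347496 [-16.85335602   3.8539367   -0.73325806]
```

play_rows(
  claw=[0.9,0.9,0.9,0.9,0.9],
  delta_pos=[
    [0,0.02,0.022],
    [0,0.02,0.022],
    [0,0,0],
    [0,0,0],
    [0,0,0],
  ],
  delta_rot=[
    [0,0,0],
    [0,0,0],
    [0,0,0],
    [0,0,0],
    [0,0,0],
  ],
)

```text
time: 22.85
ee_pos: [0.5197, -0.3073, 0.0699]
eef_rot: [0.744, 0.668, -0.004, -0.006]
ft_force: [-23.8, 5.8, 3.4]
width: 0.0142
grip_force: 59.7
```

```bash
python3 - <<'E'
from h import *
crank()
t=r.camera("top")
hh=cv2.cvtColor(t["pixels"],cv2.COLOR_RGB2HSV);m=cv2.inRange(hh,(0,150,50),(8,255,255))|cv2.inRange(hh,(172,150,50),(180,255,255))
for j in (470,473,476):print(j,np.flatnonzero(m[250:320,j])[[0,-1]]+250)
E
```

```text
x,y [-0.20988005 -0.03676286] z 0.08859142114219798 ang 1.1929595436943599 7.476144850873946 rad 0.03955271869012564 0.014150076350387156 59.71187621355057 [-23.79881049   5.77636146   3.39735111]
470 [267 274]
473 [267 275]
476 [267 275]
```

Tightening resistance is about 15 N tangential against 5 N when free, so the core is clamped. Now I'll let go and retreat upwards.

play_rows(
  claw=[0.2,0.2,0.2,0.2,0.2,0.2,0.2,0.2],
  delta_pos=[
    [0,0,0],
    [0,0,0],
    [0,0,0],
    [0,0,0],
    [0,0,0],
    [0,0,0],
    [0,0,-0.15],
    [0,0,-0.2],
  ],
  delta_rot=[
    [0,0,0],
    [0,0,0],
    [0,0,0],
    [0,0,0],
    [0,0,0],
    [0,0,0],
    [0,0,0],
    [0,0,0],
  ],
)

```text
time: 23.7
ee_pos: [0.5259, -0.3075, 0.1423]
eef_rot: [0.743, 0.669, -0.0, -0.002]
ft_force: [0.6, -1.2, 0.2]
width: 0.0668
grip_force: 0.0
```

play_rows(
  claw=[0.2,0.2,0.2,0.2,0.2,0.2],
  delta_pos=[
    [0,0,-0.2],
    [0,0,-0.2],
    [0,0,-0.1],
    [0,0,0],
    [0,0,0],
    [0,0,0],
  ],
  delta_rot=[
    [0,0,0],
    [0,0,0],
    [0,0,0],
    [0,0,0],
    [0,0,0],
    [0,0,0],
  ],
)

```text
time: 24.3
ee_pos: [0.5264, -0.3079, 0.2419]
eef_rot: [0.743, 0.669, -0.0, -0.001]
ft_force: [-1.0, -0.4, -0.2]
width: 0.0694
grip_force: 0.0
```

```bash
python3 - <<'E'
from h import *
t=r.camera("top");s=r.camera("scene");print(r.read_state()["ft_force"],r.read_state()["ee_pos"])
def cen(c,lo,hi,b,n):
    x,y,w,h=b;hh=cv2.cvtColor(c["pixels"],cv2.COLOR_RGB2HSV)[y:y+h,x:x+w];m=cv2.inRange(hh,lo,hi)
    k,l,st,ce=cv2.connectedComponentsWithStats(m);i=1+np.argmax(st[1:,4]);print(n,(st[i]+[x,y,0,0,0]).tolist(),ce[i]+[x,y]);return ce[i]+[x,y]
for n,c,b in(("grip top",t,(440,250,70,70)),("grip scene",s,(100,260,120,110))):
    cen(c,(0,150,50),(8,255,255),b,n)
for a in(.7,.8,.9,1.0,1.1):
    P=np.array([*vw(-.195,-.042*np.sin(a)),.074+.042*np.cos(a)]);print(a,np.round(proj(t,P),1),np.round(proj(s,P),1))
# core top (bright sand) position
u=cen(t,(10,30,235),(28,140,255),(340,255,60,50),"core top");q=at(t,u,.18);print("core vise",wv(q))
w=cen(s,(10,30,200),(28,160,255),(230,210,50,50),"core scene");print(tri(t,u,s,w),wv(tri(t,u,s,w)[0]))
g=t["pixels"];b=g[245:270,375:400].astype(int)
print("row scan",g[262,355:400].tolist())
E
```

```text
[-0.2348485   0.34628164  0.16940821] [ 0.52634181 -0.307909    0.24190333]
grip top [469, 270, 34, 11, 274] [485.44525547 275.02919708]
grip scene [141, 311, 37, 26, 337] [159.38872404 323.19881306]
0.7 [485.7 276. ] [159. 320.]
0.8 [485.3 274.6] [160.3 322.2]
0.9 [484.8 273.3] [161.5 324.3]
1.0 [484.3 272.2] [162.6 326.5]
1.1 [483.7 271.3] [163.7 328.6]
core top [355, 262, 22, 22, 369] [365.41463415 272.74796748]
core vise [ 0.03229726 -0.00115847]
core scene [247, 218, 21, 12, 198] [256.9040404  223.32828283]
(array([ 0.50996523, -0.0635938 ,  0.17725383]), np.float64(0.0014127434285926335)) [ 0.03145987 -0.00113126]
row scan [[210, 210, 217], [209, 210, 218], [210, 211, 218], [210, 211, 219], [211, 211, 219], [202, 203, 210], [209, 205, 207], [224, 214, 205], [233, 217, 197], [238, 223, 203], [239, 224, 204], [236, 220, 196], [234, 218, 193], [233, 220, 207], [220, 215, 212], [211, 211, 215], [208, 210, 216], [187, 186, 192], [141, 139, 139], [163, 162, 167], [198, 199, 206], [208, 209, 217], [208, 209, 217], [207, 208, 217], [202, 204, 212], [164, 173, 196], [80, 129, 191], [81, 134, 197], [76, 130, 194], [77, 130, 194], [80, 131, 194], [80, 130, 195], [79, 131, 195], [82, 131, 195], [79, 131, 194], [76, 129, 192], [79, 129, 194], [79, 128, 192], [79, 129, 192], [77, 128, 192], [80, 130, 192], [74, 128, 190], [77, 129, 191], [77, 129, 192], [81, 132, 194]]
```

```bash
python3 -c "
from bench import r
print(r.close_job())"
```

```text
the job is handed in; nothing more can be done
None
```

I handed the job in at about 24 s; the judge's verdict wasn't returned. The dark core stands upright in the blue-disc cell. The sand core is at mid jaw width against the fixed jaw, cranked tight and released; the crank sprang back slightly on release, and I inferred the clamping force from crank resistance rather than measuring it.

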